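# Draw a charge of grinding balls from the lever dispenser and load the grinding jar

### The job

Stand the blue scoop under the spout of the ball dispenser, let go of it, press the red lever down to its stop until all six white balls have run into the scoop, and let the lever spring back up. Then pour the balls from the scoop into the steel grinding jar and set the empty scoop upright back on its green mat. Leave the beaker, the amber bottle, the yellow tape roll and the jar where they stand.

Things in the scene. Friction and masses are not known exactly. Their poses are not given: they have to be found in the camera images.
- dispenser: Grey and aluminium ball dispenser, fixed. Origin: on the worktop (z = 0) right under the drop spout, where the middle of the scoop's bowl should stand; x points to its back, z up. Worktop below is free for x < 60 mm; at x = 60 to 200 mm lie the base plate (120 mm wide, 12 high) and column. Behind the spout a channel of balls rises to 146 mm height at x = 195 mm.
- spout (a point): Middle of the spout's lower opening, 62 mm above the worktop over the dispenser's origin. The spout is a vertical chute 37 mm (x) by 24 mm (y), from 62 to 112 mm height. Behind it the lever's shaft crosses at x = 30 mm, its underside 54 mm up, and the gate's crossbar at x = 65 mm, 119 mm up (131 mm when open). The scoop goes in below it from the front, along the dispenser's x, handle towards -x.
- lever (a joint): Angle of the sprung lever: 0 = at rest (up, held by its spring), 0.6 rad = at its stop (grip pressed down). It lifts the gate in front of the balls; they pass only beyond about 0.35 rad, and with the lever at the stop all have run out in about 1.5 s. Needs about 3 N on the grip to start, 7 N at the stop; springs back by itself.
- lever_grip (a point): Middle of the lever's red cross grip, a bar of 20 mm diameter, 56 mm long along the dispenser's y. It swings on a 98 mm radius about a shaft along y at x = 30, z = 60 mm of the dispenser. At rest it is at x = -60, y = 115, z = 100 mm, at the stop at x = -67, y = 115, z = 42 mm (dispenser frame): a press straight down from above stays on it.
- scoop: Blue pouring scoop, about 0.12 kg. Origin: middle of bowl's underside; z up; handle to -x. The bowl is a trough: end walls at x = +-35 mm (27 mm high, 90 wide), a floor ridged 11 mm high at x = 0, 4 mm at the ends, and on the +y and -y sides a ramp rising at 28 degrees to an open pouring lip at y = +-46 mm, 20 mm high. Tilted 45 to 50 degrees about x, balls roll out over the lower lip.
- scoop_handle (a point): Grip point on the scoop's straight handle bar, at x = -85 mm, 40 mm above the underside. The bar runs from x = -35 to -126 mm of the scoop, is 14 mm wide (y; grip it across this) and 20 mm high (z 30 to 50 mm).
- scoop_mid (a point): Middle of the scoop's whole footprint, bowl and handle: at x = -45 mm on the scoop's x axis, at the height of its underside.
- mat: Green mat lying fixed on the worktop, 220 mm along its x, 130 mm along its y, 3 mm thick; origin at its centre, on the worktop. At the start the scoop stands on its middle, handle along its length.
- jar: Open steel grinding jar, loose, 0.9 kg, standing on the worktop. 112 mm outer diameter at the rim, 62 mm high, opening about 92 mm inside, inner floor 8 mm up. Origin: centre of its underside.
- beaker: Clear plastic beaker, 65 mm diameter, 77 mm high, origin at the centre of its underside. To be left alone.
- bottle_amber: Amber reagent bottle with black cap, 55 mm diameter, 112 mm high, origin at the centre of its underside. To be left alone.
- label_tape: Roll of yellow tape lying flat, 58 mm diameter, 19 mm high, origin at the centre of its underside. To be left alone.
- ball_1: One of six white ceramic grinding balls, 15 mm diameter, 11 g; origin at its centre. At the start in the dispenser's channel behind the gate.
- ball_2: One of six white ceramic grinding balls, 15 mm diameter, 11 g; origin at its centre. At the start in the dispenser's channel behind the gate.
- ball_3: One of six white ceramic grinding balls, 15 mm diameter, 11 g; origin at its centre. At the start in the dispenser's channel behind the gate.
- ball_4: One of six white ceramic grinding balls, 15 mm diameter, 11 g; origin at its centre. At the start in the dispenser's channel behind the gate.
- ball_5: One of six white ceramic grinding balls, 15 mm diameter, 11 g; origin at its centre. At the start in the dispenser's channel behind the gate.
- ball_6: One of six white ceramic grinding balls, 15 mm diameter, 11 g; origin at its centre. At the start in the dispenser's channel behind the gate.
Not all that is in view belongs to the job. Of the things shaped like the jar, the steel one is meant.

How it is judged:
On the way, in this order (a step that is already met when the one before it is completed fails the run):
1. the scoop stands upright on the worktop, let go, its bowl under the spout (within 22 mm) (horizontal distance between scoop and dispenser below 0.022 m and height (world z) of scoop below 0.006 m and angle between scoop's own z axis and vertical below 0.1 rad and contact force between the fingers and scoop below 0.2 N), for 0.2 s.
2. the lever is swung to its stop (beyond 0.55 rad), the scoop still standing under the spout (value of joint lever above 0.55 rad and horizontal distance between scoop and dispenser below 0.035 m and contact force between the fingers and scoop below 0.2 N), for 0.2 s.
3. the lever has returned (below 0.05 rad) and all six balls lie in the standing scoop (value of joint lever below 0.05 rad and height (world z) of scoop below 0.006 m and distance between each of ball_1, ball_2, ball_3, ball_4, ball_5, ball_6 and scoop below 0.052 m), for 0.2 s.
4. all six balls are in the grinding jar, poured from the scoop held above it (horizontal distance between each of ball_1, ball_2, ball_3, ball_4, ball_5, ball_6 and jar below 0.047 m and height (world z) of each of ball_1, ball_2, ball_3, ball_4, ball_5, ball_6 below 0.058 m and height (world z) of scoop above 0.04 m), for 0.2 s.
At the end, for the whole second after the job is handed in: All six balls lie in the upright jar; the scoop stands upright (within 0.1 rad) and at rest on the green mat, its middle within 50 mm of the mat's centre; the lever is back up (below 0.05 rad) (horizontal distance between each of ball_1, ball_2, ball_3, ball_4, ball_5, ball_6 and jar below 0.047 m and height (world z) of each of ball_1, ball_2, ball_3, ball_4, ball_5, ball_6 below 0.058 m and horizontal distance between scoop_mid and mat below 0.05 m and height (world z) of scoop below 0.009 m and angle between each of scoop, jar's own z axis and vertical below 0.1 rad and linear speed of scoop below 0.02 m/s and value of joint lever below 0.05 rad); the robot touches nothing.
It fails at once if the beaker is moved by more than 25 mm (distance of beaker from where it was at the start of the episode above 0.025 m).
It fails at once if the amber bottle is moved by more than 25 mm (distance of bottle_amber from where it was at the start of the episode above 0.025 m).
It fails at once if the tape roll is moved by more than 25 mm (distance of label_tape from where it was at the start of the episode above 0.025 m).
It fails at once if the jar is moved by more than 30 mm (distance of jar from where it was at the start of the episode above 0.03 m).
It also fails if it takes over 72 s, if anything falls off the work surface, if the arm or the gripper's body presses on something with over 40 N, if the wrist force passes 120 N, or if a joint passes its speed limit or range.

### The arm

A 6-joint arm with a two-finger parallel gripper is mounted at the origin on a cart in front of the work surface, level with it; the furniture and walls round the work are solid. World frame = base frame: x ahead of the robot, y to its left, z up, the work surface at z = 0. Lengths are in m, angles in rad, forces in N, time in s.
With the tool pointing down it reaches from about 0.35 to 0.85 m from the base axis. Payload 8.1 kg.
Tool frame: the origin (TCP) lies at the very end of the fingers, on their centre line; the grasp point (between the pads) lies 19 mm behind it; z points along the fingers, y is the line along which they close (so a half turn about z gives the same grasp; the last joint's range is limited). The gripper opens to 93 mm and grips with 3 to 60 N. Pads are 15 mm wide; open, the fingers measure 128 mm over their backs; the gripper's body (75 mm by 188 mm) begins 65 mm behind the grasp point.
Start: joints at [1.095, 0.13, 1.488, -0, 1.523, -0.085], TCP at [0.229, 0.555, 0.219] pointing down, gripper open.
Joint ranges: [-2.96, 2.96], [-0.89, 2.26], [0.02, 2.5], [-1.34, 4.48], [0, 2.73], [-2.66, 2.66]. Speed limits (rad/s): [2.39, 2.39, 2.79, 3.14, 3.14, 3.14].

### API

Orientations are given as a rotation vector (axis times angle).
In Python, from plant import robot gives the robot as it stands.
- The arm moves only by the tool play_rows, never from a script. Its argument "deltas" is one flat list of numbers, 5 for each row, row after row: the shift along the tool's x, y, z in mm, then the turn about the tool's z in degrees, then the finger opening in mm, from 0 to 93. A call has 1 to 10 rows; each row shifts and turns the commanded pose from where the row before left it, along the tool's axes as they then stand; what a row does not reach is not made up. A row lasts 1/12 s, in which the tool goes at most 41.7 mm and 7.16 degrees, less where a joint would pass 70% of its speed; a pose out of reach is approached as far as the arm can. A call with a gripper value outside its range is refused whole. The fingers move at their own pace and stop on an object; "newtons" is the grip in N (left out, the last holds). Time passes only in rows, so rows that do not move let the fingers close. It gives the time, the measured TCP pose, the force, the opening and the grip force at its end, in the units of the state.
- robot.read_state(): the state, without advancing time (a new reading comes with each control period).
- robot.read_camera(name): name is "scene" or "top"; returns a dict with "pixels" (400x640x3 uint8, blue, green, red), "mtx" (3x3 intrinsics, pixels), "eye" and "rotation" of the camera in the world. Camera axes: x right, y up, looking along -z (the intrinsics and any distortion apply to the point x, -y, -z); pixel columns grow to the right and rows downward; lengths in m; the calibration is good to about 2 mm. A picture is of the moment at which its call begins. There is no depth.
- robot.close_job(): hands the job in; it is judged then, once.
The state is a dict: "t": time; "q": joint angles; "dq": joint speeds; "joint_torque": joint torques, N m; "tool_pos": TCP position; "orientation": TCP orientation; "force": force on the tool from outside, world axes, zero at the start; "wrist_torque": the same for the moment, N m; "opening": finger opening in m; "gripper_force": force on a finger pad.
Only numpy, scipy, OpenCV 4.12 (cv2) and the standard library are available. Lean on these libraries where they do the work, as an engineer would, in place of code of your own. Each camera call takes 0.05 s, during which the arm holds its last target. There are 200 camera calls.

## Working session

There is one attempt and no reset: what is moved stays moved. The work goes in short steps, Python scripts to look and compute and a tool call to move; the robot and the scene stay as the last step left them, time stands still between calls to the robot, and variables do not carry over. Pictures are saved under pics/ and viewed, at most 10 in all, crops included, and the job is handed in when it is done.

Besides the shell and the picture viewer there is one more tool, called after ">>>" as a command line: name --argument value ..., lists and objects as JSON in quotes. play_rows: Moves the arm, as the interface text tells. Its arguments: {"type":"object","properties":{"deltas":{"type":"array"},"newtons":{"type":"number"}},"required":["deltas"]}

```bash
mkdir -p pics; ls; python3 - <<'E'
from plant import robot
import cv2
s=robot.read_state();print(s)
for n in("scene","top"):
    c=robot.read_camera(n);cv2.imwrite(f"pics/{n}0.png",c["pixels"]);print(n,c["mtx"],c["eye"],c["rotation"],[k for k in c])
E
```

```text
pics
{'t': 0.0, 'q': array([ 1.09462639e+00,  1.31166968e-01,  1.48926654e+00,  1.85395497e-05,
        1.52296891e+00, -8.54014617e-02]), 'dq': array([-1.98637704e-04,  4.75818143e-04, -1.40622776e-05,  2.19829646e-05,
       -1.46374490e-03, -1.13526979e-03]), 'joint_torque': array([-8.49316857e-04, -5.59839821e+01, -4.91753769e+01,  7.68135488e-02,
        3.55175254e-02, -2.23216875e-04]), 'tool_pos': array([0.22825781, 0.55428582, 0.21759096]), 'orientation': array([-6.09820059e-01, -3.08130718e+00,  2.72292914e-03]), 'force': array([-0.45534783,  0.22115432,  0.67146575]), 'wrist_torque': array([-0.00699173,  0.00302933,  0.00218011]), 'gripper_force': 0.0, 'opening': 0.09329745923332965}
scene [[466.43866938   0.         319.97022144]
 [  0.         466.43866938 201.80720969]
 [  0.           0.           1.        ]] [-0.07581009 -0.4889458   0.93475804] [ 0.69509287 -0.36338268 -0.8945035 ] ['pixels', 'mtx', 'eye', 'rotation']
top [[440.53725255   0.         315.26175053]
 [  0.         440.53725255 198.79087482]
 [  0.           0.           1.        ]] [ 0.39720664 -0.03273575  1.19763255] [ 0.14701731 -0.10971755 -1.57145626] ['pixels', 'mtx', 'eye', 'rotation']
```

View pics/top0.png

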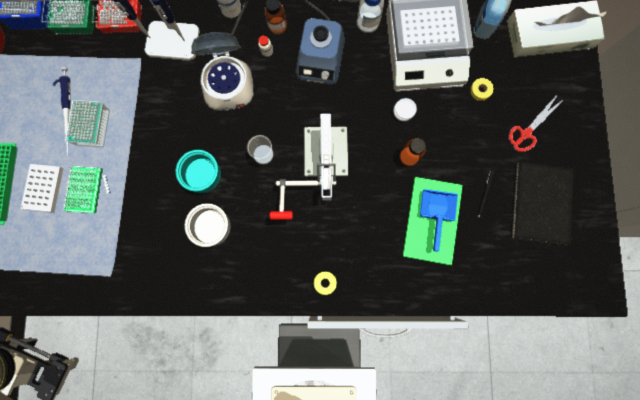

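View pics/scene0.png

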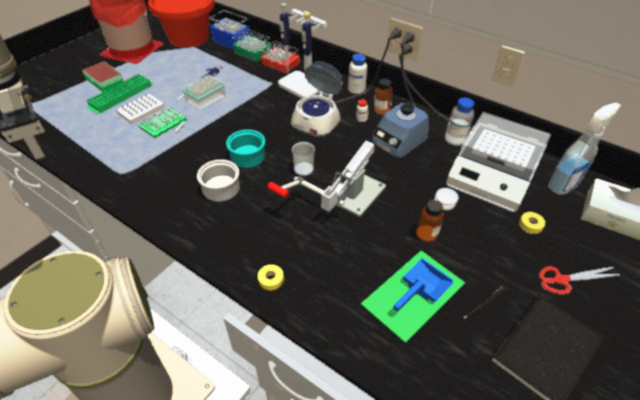

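The top view shows the scoop on its mat at about (437,215) and the spout at about (325,192). The red grip is at (281,215), the steel jar at (207,225) (the teal one at (198,172) is a decoy), the beaker at (261,150), the bottle at (411,152) and the tape at (325,283). The scene view shows the same layout.

```bash
cat > h.py <<'E'
import numpy as np,cv2
from plant import robot
from scipy.spatial.transform import Rotation as R
def cam(n):
    c=robot.read_camera(n);c["R"]=R.from_rotvec(c["rotation"]).as_matrix();return c
def ray(c,uv,z):
    p=np.linalg.solve(c["mtx"],[uv[0],uv[1],1]);d=c["R"]@(p*[1,-1,-1])
    return c["eye"]+d*(z-c["eye"][2])/d[2]
def proj(c,P):
    p=c["R"].T@(np.asarray(P)-c["eye"])*[1,-1,-1];p=c["mtx"]@p;return p[:2]/p[2]
def mask(c,lo,hi,box=None):
    m=cv2.inRange(cv2.cvtColor(c["pixels"],cv2.COLOR_BGR2HSV),np.array(lo),np.array(hi))
    if box is not None:
        k=np.zeros_like(m);x0,y0,x1,y1=box;k[y0:y1,x0:x1]=255;m&=k
    return m
def big(m):
    return max(cv2.findContours(m,cv2.RETR_EXTERNAL,cv2.CHAIN_APPROX_NONE)[0],key=cv2.contourArea)
def poly(c,cnt,z): return np.array([ray(c,p[0],z)[:2] for p in cnt])
def rect(P):
    r=cv2.minAreaRect((P*1000).astype(np.float32));return np.round(r[0],1),np.round(r[1],1),round(r[2],2)
G=((45,120,80),(75,255,255));B=((100,150,60),(125,255,255));RD=((0,180,100),(6,255,255))
E
python3 - <<'E'
from h import *
t=cam("top");s=cam("scene")
boxes={"top":(380,150,480,280),"scene":(350,230,480,350)}
for n,c in(("top",t),("scene",s)):
    b=boxes[n]
    g=big(cv2.bitwise_or(mask(c,*G,b),mask(c,*B,b)))
    print(n,"mat(3mm)",rect(poly(c,g,.003)))
    bl=big(mask(c,*B,b)); P=poly(c,bl,.03);print(" scoop@27",rect(P))
    m=mask(c,*B,b);
    # bowl via opening
    o=cv2.morphologyEx(m,cv2.MORPH_OPEN,np.ones((15,15)) if n=="top" else np.ones((13,13)))
    print(" bowl@25",rect(poly(c,big(o),.025)))
    h=cv2.subtract(m,cv2.dilate(o,np.ones((5,5))));hb=big(h);hp=poly(c,hb,.05);print(" handle@50",rect(hp))
    rb=(260,200,300,225) if n=="top" else (262,175,295,200)
    r=cv2.moments(mask(c,*RD,rb));uv=(r["m10"]/r["m00"],r["m01"]/r["m00"]);print(" grip",uv,ray(c,uv,.105), rect(poly(c,big(mask(c,*RD,rb)),.105)))
# two-view grip
# jar : rim bright low-sat
for n,c,b in(("top",t,(180,198,235,252)),("scene",s,(192,158,245,203))):
    m=mask(c,(0,0,70),(179,90,255),b);g=big(m);e=cv2.fitEllipse(cv2.convexHull(g));print(n,"jar",e,ray(c,e[0],.062))
    print(rect(poly(c,g,.062)))
for n,c,b in(("top",t,(300,118,352,205)),):
    cv2.imwrite("pics/crop.png",cv2.resize(np.hstack([t["pixels"][110:240,170:360],]),None,fx=4,fy=4,interpolation=cv2.INTER_CUBIC))
tp=big(mask(t,(22,120,120),(35,255,255),(305,265,345,300)));print("tape",rect(poly(t,tp,.015)))
E
```

```text
top mat(3mm) (array([ 534.8, -322.8]), array([133.9, 224.1]), 79.43)
 scoop@27 (array([ 530.2, -326.9]), array([ 92.2, 158.3]), 81.43)
 bowl@25 (array([ 571.7, -334.8]), array([88. , 76.1]), 87.61)
 handle@50 (array([ 487.1, -321.4]), array([13.5, 74.7]), 81.59)
 grip (280.655, 215.055) [0.53670743 0.07981096 0.105     ] (array([536.9,  80.2]), array([57.9, 20.2]), 89.69)
scene mat(3mm) (array([ 535.4, -323.6]), array([135.1, 226.4]), 79.3)
 scoop@27 (array([ 531.5, -333.6]), array([ 90. , 154.9]), 82.17)
 bowl@25 (array([ 569.9, -338.7]), array([93.9, 86. ]), 28.43)
 handle@50 (array([ 470.9, -322.4]), array([12.5, 53.9]), 81.0)
 grip (277.2471264367816, 189.0) [0.53499977 0.07775149 0.105     ] (array([535.6,  77.7]), array([66., 26.]), 89.62)
top jar ((206.5703887939453, 224.9369354248047), (44.03997039794922, 45.93484115600586), 88.97604370117188) [0.51737044 0.27727769 0.062     ]
(array([519. , 277.6]), array([113.3, 118. ]), 1.68)
scene jar ((218.86973571777344, 179.19830322265625), (43.70341491699219, 46.21206283569336), 90.26830291748047) [0.50244856 0.25726066 0.062     ]
(array([500.2, 261.1]), array([166.9, 116.2]), 42.69)
tape (array([369.7, -23.6]), array([49.5, 60. ]), 71.9)
```

View pics/crop.png

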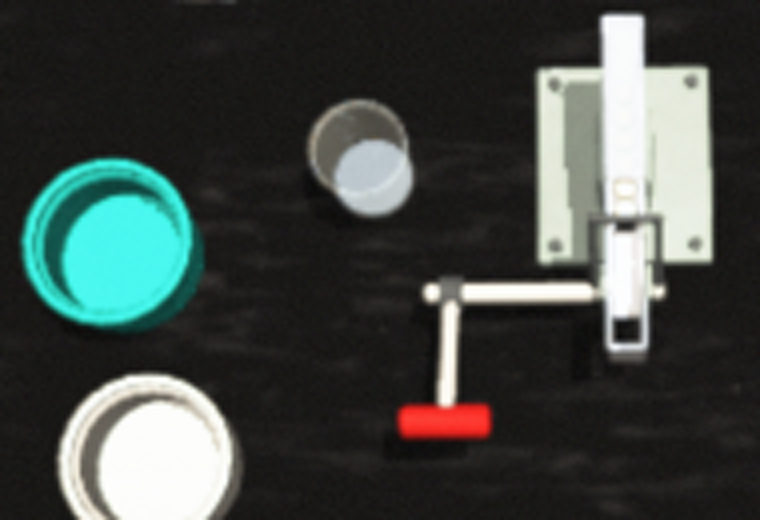

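The crop shows the plate corners at about (538,67), (710,67), (713,263) and (538,262), the spout opening at (627,332), and the jar's rim centred near (146,460).

```bash
python3 - <<'E'
from h import *
t=cam("top");s=robot.read_state()
f=lambda u,v,z:np.round(ray(t,(170+u/4,110+v/4),z)*1000,1)[:2]
for p in((538,67),(710,67),(713,263),(538,262)):print("plate",f(*p,12e-3))
print("spout top",f(627,332,.112)," shaft L/R z60",f(430,293,.066),f(660,293,.066))
print("jar edges L,R,top",f(58,460,.062),f(235,460,.062),f(146,375,.062))
am=big(mask(t,(0,120,40),(15,255,255),(395,135,430,170)));print("amber base",rect(poly(t,am,.05)))
print("beaker",f(358,150,.077),f(374,176,.0))
M=R.from_rotvec(s["orientation"]).as_matrix();print(M.round(3))
E
```

```text
plate [797.8  24.9]
plate [796.5 -95.6]
plate [656.3 -95.6]
plate [658.   24.7]
spout top [590.8 -35.9]  shaft L/R z60 [625.8  93. ] [624.7 -57.8]
jar edges L,R,top [517.5 335.2] [516.9 219.2] [573.2 279.6]
amber base (array([ 706.8, -261.8]), array([56.2, 68. ]), 50.08)
beaker [720.1 140.4] [723.3 140.7]
[[-0.925  0.381 -0.   ]
 [ 0.381  0.925 -0.001]
 [ 0.    -0.001 -1.   ]]
```

>>> play_rows --deltas '[-33,-13.9,0,0,60,-33,-13.9,0,0,60,-33,-13.9,0,0,60,-33,-13.9,0,0,60,-33,-13.9,0,0,60,-33,-13.9,0,0,60,-33,-13.9,0,0,60,-33,-13.9,0,0,60,-33,-13.9,0,0,60,-33,-13.9,0,0,60]'

```text
t: 1.08
tool_pos: [0.4817, 0.2991, 0.2187]
orientation: [0.61, 3.082, 0.0]
force: [-0.2, 0.3, 0.2]
opening: 0.06
gripper_force: 0.0
```

>>> play_rows --deltas '[-13,-34,0,0,60,-13,-34,0,0,60,-13,-34,0,0,60,-13,-34,0,0,60,-13,-34,0,0,60,-13,-34,0,0,60,-13,-34,0,0,60,-13,-34,0,0,60,-13,-34,0,0,60,-13,-34,0,0,60]'

```text
t: 1.92
tool_pos: [0.471, -0.065, 0.2188]
orientation: [0.61, 3.081, 0.0]
force: [0.3, 0.4, -0.9]
opening: 0.0601
gripper_force: 0.0
```

>>> play_rows --deltas '[-13,-34,0,0,60,-13,-34,0,0,60,-13,-34,0,0,60,-13,-34,0,0,60,-13,-34,0,0,60,-13,-34,0,0,60,-13,-34,0,0,60,0,0,0,-7,60,0,0,0,-7,60,0,0,0,0,60]'

```text
t: 2.75
tool_pos: [0.4645, -0.3188, 0.2182]
orientation: [-0.223, -3.133, -0.001]
force: [0.7, -0.1, 0.7]
opening: 0.0603
gripper_force: 0.0
```

```bash
cat >> h.py <<'E'
def go(x,y,z):
    s=robot.read_state();M=R.from_rotvec(s["orientation"]).as_matrix();p=s["tool_pos"]
    print("t",round(s["t"],2),"pos",(p*1000).round(1),"head",np.degrees(np.arctan2(M[1,0],M[0,0])).round(2),"tilt",np.degrees(np.arccos(-M[2,2])).round(2),"open",round(s["opening"]*1000,1),"gf",round(s["gripper_force"],1),"F",s["force"].round(1),"q",s["q"].round(2))
    if x is not None: print("delta tool",(M.T@(np.array([x,y,z])-p*1000)).round(1))
E
python3 -c "
from h import *
go(464,-318,24)"
```

```text
t 2.75 pos [ 464.5 -318.8  218.2] head 171.87 tilt 0.05 open 60.3 gf 0.0 F [ 0.7 -0.1  0.7] q [-0.69  0.03  1.59  0.    1.52 -2.12]
delta tool [  0.4   0.6 194.2]
```

>>> play_rows --deltas '[0,0,38,0,60,0,0,38,0,60,0,0,38,0,60,0,0,38,0,60,0,0,30,0,60,0,0,12,0,50,0,0,0,0,30,0,0,0,0,5,0,0,0,0,5,0,0,0,0,5]' --newtons 45

```text
t: 3.58
tool_pos: [0.4668, -0.3195, 0.0276]
orientation: [0.23, 3.129, -0.004]
force: [0.1, 0.3, -0.2]
opening: 0.0316
gripper_force: 0.0
```

>>> play_rows --deltas '[0,0,0,0,5,0,0,0,0,5,0,0,-8,0,5,0,0,-12,0,5,0,0,0,0,5]'

```text
t: 4.0
tool_pos: [0.4662, -0.3192, 0.0479]
orientation: [0.23, 3.13, -0.003]
force: [0.9, -0.0, -0.9]
opening: 0.0136
gripper_force: 44.9
```

```bash
python3 - <<'E'
from h import *
go(None,0,0)
a=cam("top")["pixels"][130:280,360:520];b=cam("scene")["pixels"][200:350,330:490]
cv2.imwrite("pics/g1.png",cv2.resize(np.hstack([a,b]),None,fx=2.5,fy=2.5))
E
```

```text
t 4.0 pos [ 466.2 -319.2   47.9] head 171.6 tilt 0.22 open 13.6 gf 44.9 F [ 0.9 -0.  -0.9] q [-0.69  0.18  1.76 -0.    1.2  -2.12]
```

View pics/g1.png

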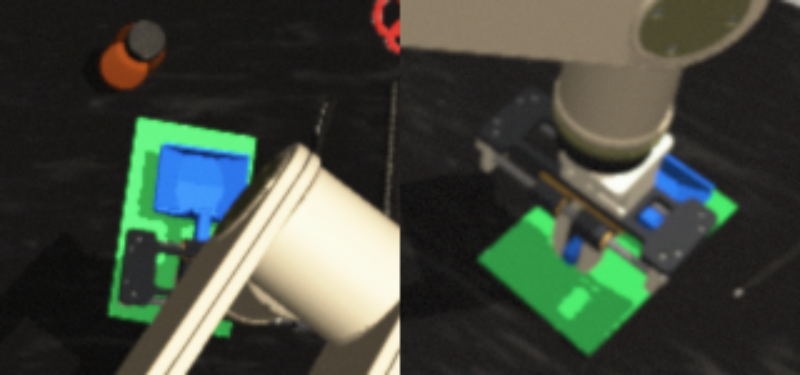

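>>> play_rows --deltas '[5,15,0,0,5,8.5,27,0,0,5,8.5,27,0,0,5,8.5,27,0,0,5,8.5,27,0,0,5,8.5,27,0,0,5,8.5,27,0,0,5,8.5,27,0,0,5,8.5,27,0,0,5,8.5,27,0,0,5]'

```text
t: 4.93
tool_pos: [0.4212, -0.0496, 0.0444]
orientation: [-0.23, -3.133, -0.0]
force: [0.2, 0.3, -1.7]
opening: 0.0136
gripper_force: 44.9
```

>>> play_rows --deltas '[5,16,0,0,5,0,0,0,-4,5,0,0,0,-4.4,5,0,0,0,0,5,0,0,0,0,5]'

```text
t: 5.35
tool_pos: [0.4191, -0.0343, 0.0445]
orientation: [-0.003, -3.141, -0.0]
force: [0.1, -0.4, -1.8]
opening: 0.0136
gripper_force: 44.9
```

```bash
python3 - <<'E'
from h import *
go(485,-35.5,30)
t=cam("top");b=(270,150,380,290)
m=mask(t,*B,b);P=poly(t,big(m),.045);print(rect(P))
o=cv2.morphologyEx(m,cv2.MORPH_OPEN,np.ones((9,9)));print("bowl",rect(poly(t,big(o),.045)))
s=cam("scene")
cv2.imwrite("pics/g2.png",cv2.resize(np.hstack([t["pixels"][150:300,240:400],s["pixels"][130:280,240:400]]),None,fx=2.5,fy=2.5))
E
```

```text
t 5.35 pos [419.1 -34.3  44.5] head 179.89 tilt 0.01 open 13.6 gf 44.9 F [ 0.1 -0.4 -1.8] q [-0.2  -0.21  2.15 -0.    1.2  -1.77]
delta tool [-65.9  -1.1  14.5]
(array([529.5, -34.8]), array([97.4, 76.6]), 89.65)
bowl (array([532.1, -33.7]), array([95.1, 71.4]), 89.65)
```

View pics/g2.png

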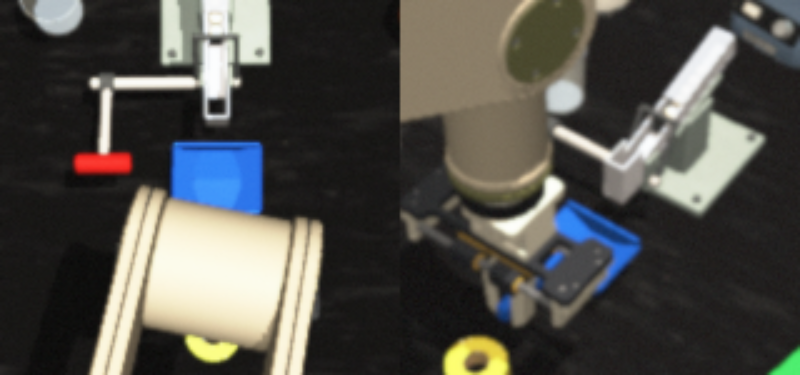

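>>> play_rows --deltas '[0,-0.5,8,0,5,-8,-0.5,4,0,5,-12,0,0,0,5,-12,0,0,0,5,-12,0,0,0,5,-12,0,0,0,5,-7,0,0,0,5,0,0,5,0,5,0,0,4,0,5,0,0,2,0,5]'

```text
t: 6.28
tool_pos: [0.4813, -0.0357, 0.021]
orientation: [-0.001, -3.14, 0.0]
force: [-6.0, -0.7, 9.5]
opening: 0.0137
gripper_force: 45.0
```

```bash
python3 - <<'E'
from h import *
go(485,-35.5,21)
E
```

```text
t 6.28 pos [481.3 -35.7  21. ] head 179.97 tilt 0.09 open 13.7 gf 45.0 F [-6.  -0.7  9.5] q [-0.18  0.01  1.99 -0.    1.14 -1.75]
delta tool [-3.7  0.2 -0. ]
```

>>> play_rows --deltas '[0,0,0,0,30,0,0,0,0,45,0,0,0,0,45,0,0,-15,0,45,0,0,-35,0,45,0,0,-40,0,45,0,0,-40,0,45,40,0,0,0,45,40,0,0,0,30,0,0,0,0,15]'

```text
t: 7.12
tool_pos: [0.396, -0.0346, 0.1502]
orientation: [0.001, -3.138, -0.0]
force: [-0.3, 0.1, -1.9]
opening: 0.0358
gripper_force: 0.0
```

```bash
python3 - <<'E'
from h import *
go(533,80,130)
t=cam("top");b=(270,150,380,290)
m=mask(t,*B,b)
o=cv2.morphologyEx(m,cv2.MORPH_OPEN,np.ones((15,15)));print("bowl",rect(poly(t,big(o),.027)))
hh=cv2.subtract(m,cv2.dilate(o,np.ones((5,5))));print("handle",rect(poly(t,big(hh),.05)))
s=cam("scene")
cv2.imwrite("pics/g3.png",cv2.resize(np.hstack([t["pixels"][150:300,240:400],s["pixels"][130:280,240:400]]),None,fx=2.5,fy=2.5))
E
```

```text
t 7.12 pos [396.  -34.6 150.2] head -179.98 tilt 0.19 open 35.8 gf 0.0 F [-0.3  0.1 -1.9] q [-0.22 -0.41  2.1  -0.    1.45 -1.79]
delta tool [-137.1  114.5   19.8]Traceback (most recent call last):
  File "<stdin>", line 5, in <module>
  File "h.py", line 17, in big
    return max(cv2.findContours(m,cv2.RETR_EXTERNAL,cv2.CHAIN_APPROX_NONE)[0],key=cv2.contourArea)
ValueError: max() iterable argument is empty
```

>>> play_rows --deltas '[-18,15,0,0,0,-28,24,0,0,0,-28,24,0,0,0,-28,24,0,0,0,-20,16,0,0,0,-15,11.5,0,0,0,0,0,20,0,0,0,0,0,0,0]'

```text
t: 7.83
tool_pos: [0.5387, 0.08, 0.128]
orientation: [0.002, -3.137, 0.0]
force: [-0.6, -0.8, -0.9]
opening: 0.0005
gripper_force: 0.0
```

```bash
python3 - <<'E'
from h import *
go(533.5,80,110)
t=cam("top");b=(295,150,380,290)
m=mask(t,*B,b);P=poly(t,big(m),.03);print("all",rect(P))
s=cam("scene")
cv2.imwrite("pics/g3.png",cv2.resize(np.hstack([t["pixels"][150:300,240:400],s["pixels"][130:280,240:400]]),None,fx=2.5,fy=2.5))
E
```

```text
t 7.83 pos [538.7  80.  128. ] head -179.91 tilt 0.25 open 0.5 gf 0.0 F [-0.6 -0.8 -0.9] q [ 0.05  0.05  1.74  0.    1.35 -1.52]
delta tool [ 5.1  0.  18.1]
all (array([548.4, -40.7]), array([159.4,  94.7]), 3.9)
```

View pics/g3.png

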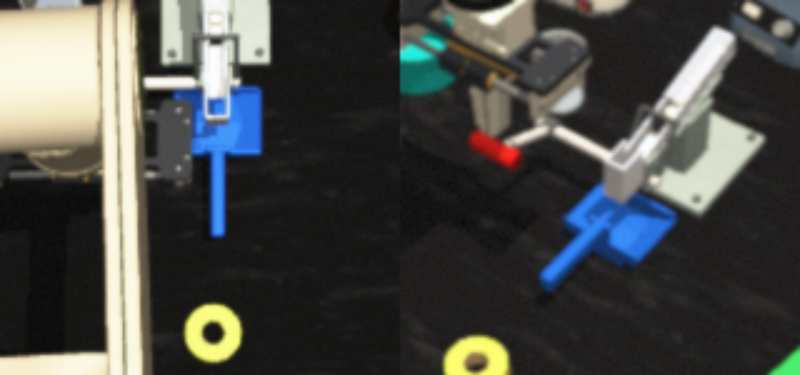

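>>> play_rows --deltas '[5,0,10,0,0,0,0,12,0,0,0,0,12,0,0,0,0,12,0,0,0,0,12,0,0,0,0,10,0,0,0,0,6,0,0,0,0,2,0,0,0,0,0,0,0,0,0,0,0,0]'

```text
t: 8.77
tool_pos: [0.5339, 0.079, 0.0555]
orientation: [0.0, -3.141, 0.0]
force: [-3.7, -0.9, 5.7]
opening: -0.0001
gripper_force: 2.7
```

```bash
python3 - <<'E'
from h import *
go(533.5,80,50)
E
```

```text
t 8.77 pos [533.9  79.   55.5] head -180.0 tilt 0.05 open -0.1 gf 2.7 F [-3.7 -0.9  5.7] q [ 0.05  0.11  1.82 -0.    1.21 -1.52]
delta tool [0.4 1.  5.5]
```

>>> play_rows --deltas '[0,0,2,0,0,0,0,2,0,0,0,0,1,0,0,0,0,1,0,0,0,0,0,0,0]'

```text
t: 9.18
tool_pos: [0.5348, 0.0791, 0.0515]
orientation: [-0.0, 3.141, -0.0]
force: [-9.2, -1.2, 16.9]
opening: 0.0007
gripper_force: 8.8
```

>>> play_rows --deltas '[0,0,0.5,0,0,0,0,0,0,0,0,0,0,0,0,0,0,0,0,0,0,0,0,0,0,0,0,0,0,0,0,0,0,0,0,0,0,0,0,0,0,0,0,0,0,0,0,0,0,0]'

```text
t: 10.02
tool_pos: [0.5348, 0.0791, 0.0514]
orientation: [-0.0, 3.141, -0.0]
force: [-11.0, -2.2, 19.4]
opening: 0.0003
gripper_force: 10.1
```

>>> play_rows --deltas '[0,0,0,0,0,0,0,0,0,0,0,0,0,0,0,0,0,0,0,0,0,0,0,0,0,0,0,0,0,0,0,0,0,0,0,0,0,0,0,0,0,0,0,0,0,0,0,0,0,0]'

```text
t: 10.85
tool_pos: [0.5348, 0.079, 0.0514]
orientation: [-0.0, 3.141, -0.0]
force: [-9.8, -1.9, 19.5]
opening: 0.0004
gripper_force: 10.1
```

```bash
python3 - <<'E'
from h import *
go(533.5,80,50)
t=cam("top");s=cam("scene")
cv2.imwrite("pics/g4.png",cv2.resize(np.hstack([t["pixels"][150:250,280:380],s["pixels"][150:250,280:380]]),None,fx=4,fy=4,interpolation=cv2.INTER_CUBIC))
E
```

```text
t 10.85 pos [534.8  79.   51.4] head -179.99 tilt 0.06 open 0.4 gf 10.1 F [-9.8 -1.9 19.5] q [ 0.05  0.12  1.82 -0.    1.2  -1.52]
delta tool [1.3 1.  1.4]
```

View pics/g4.png

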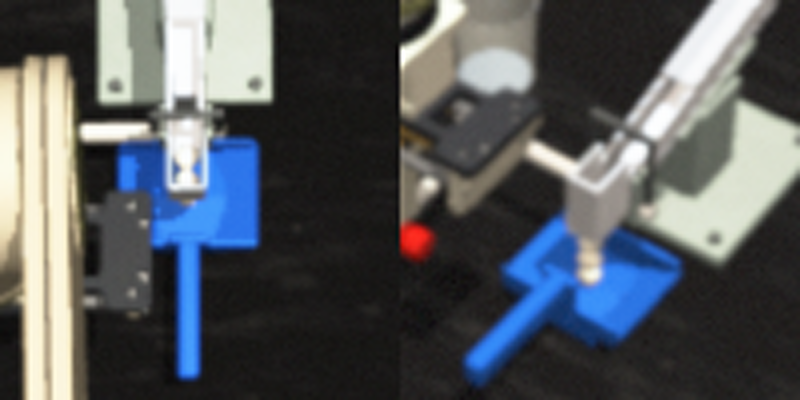

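>>> play_rows --deltas '[0,0,0,0,0,0,0,0,0,0,0,0,0,0,0,0,0,0,0,0,0,0,0,0,0,0,0,0,0,0,0,0,0,0,0,0,0,0,0,0,0,0,0,0,0,0,0,0,0,0]'

```text
t: 11.78
tool_pos: [0.5348, 0.0791, 0.0514]
orientation: [-0.0, 3.141, -0.0]
force: [-11.3, -0.9, 20.4]
opening: 0.0003
gripper_force: 10.1
```

```bash
python3 - <<'E'
from h import *
t=cam("top");s=cam("scene")
a=cv2.imread("pics/g4.png")
b=cv2.resize(np.hstack([t["pixels"][150:250,280:380],s["pixels"][150:250,280:380]]),None,fx=4,fy=4,interpolation=cv2.INTER_CUBIC)
d=cv2.absdiff(a,b).max(2)>60
ys,xs=np.nonzero(d);print(d.sum(), (xs.min(),xs.max(),ys.min(),ys.max()) if d.any() else "")
cv2.imwrite("pics/g5.png",b)
E
```

```text
0
```

```bash
python3 - <<'E'
from h import *
t=cam("top");s=cam("scene")
for z in(.012,.02,.027,.04,.055):print(z,[ray(s,(280+(588-400)/4,150+v/4),z)[:2].round(4) for v in(270,248)])
hi=lambda im:cv2.resize(np.clip(im.astype(float)*1.5,0,255).astype(np.uint8),None,fx=8,fy=8,interpolation=cv2.INTER_CUBIC)
cv2.imwrite("pics/g6.png",np.hstack([hi(t["pixels"][165:230,305:350]),hi(s["pixels"][170:235,305:355])]))
E
```

```text
0.012 [array([ 0.5991, -0.032 ]), array([ 0.6151, -0.0207])]
0.02 [array([ 0.5933, -0.0359]), array([ 0.6091, -0.0247])]
0.027 [array([ 0.5881, -0.0394]), array([ 0.6038, -0.0283])]
0.04 [array([ 0.5786, -0.0458]), array([ 0.5941, -0.0349])]
0.055 [array([ 0.5677, -0.0533]), array([ 0.5829, -0.0425])]
```

View pics/g6.png

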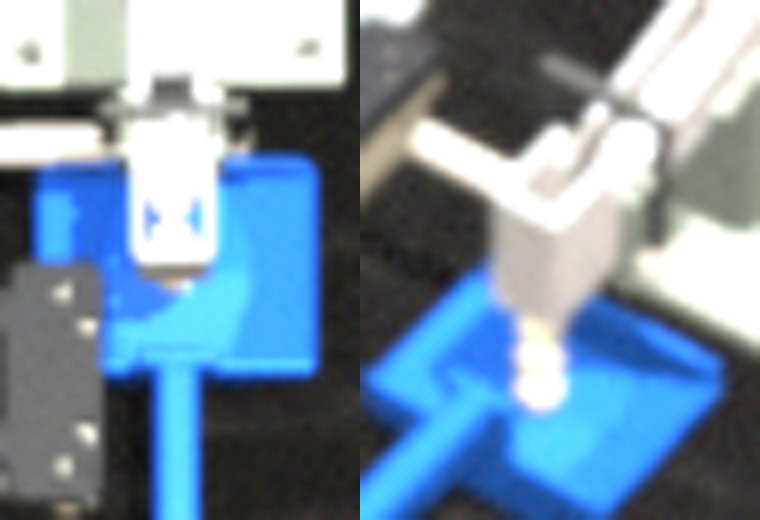

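>>> play_rows --deltas '[0,0,-15,0,0,0,0,-30,0,0,0,0,-38,0,0,0,0,-20,0,20,15,-30,0,0,50,20,-40,0,0,50,18,-35,0,0,50,0,-9.5,0,0,50,0,0,0,0,50,0,0,0,0,50]'

```text
t: 12.82
tool_pos: [0.4831, -0.0329, 0.1524]
orientation: [0.003, 3.14, 0.001]
force: [-0.2, -0.2, 0.0]
opening: 0.0424
gripper_force: 0.0
```

```bash
python3 - <<'E'
from h import *
go(482,-35.5,22)
t=cam("top");s=cam("scene")
a=cv2.imread("pics/g4.png")
b=cv2.resize(np.hstack([t["pixels"][150:250,280:380],s["pixels"][150:250,280:380]]),None,fx=4,fy=4,interpolation=cv2.INTER_CUBIC)
d=cv2.absdiff(a,b).max(2)>60
print("ball column changed px",d[220:300,560:620].sum())
for n,c,bx in(("scene",s,(225,160,300,215)),):
    m=cv2.moments(mask(c,*RD,bx));print("grip",ray(c,(m["m10"]/m["m00"],m["m01"]/m["m00"]),.105))
E
```

```text
t 12.82 pos [483.1 -32.9 152.4] head 179.9 tilt 0.08 open 42.4 gf 0.0 F [-0.2 -0.2  0. ] q [-0.17 -0.15  1.89  0.    1.4  -1.74]
delta tool [  1.3  -2.7 130.4]
ball column changed px 82
grip [0.53482967 0.08575927 0.105     ]
```

>>> play_rows --deltas '[1,-2.7,30,0,50,0,0,40,0,50,0,0,35,0,50,0,0,18,0,50,0,0,7,0,40,0,0,0,0,20,0,0,0,0,5,0,0,0,0,5,0,0,0,0,5,0,0,0,0,5]' --newtons 30

```text
t: 13.75
tool_pos: [0.4831, -0.0355, 0.0238]
orientation: [-0.0, 3.139, -0.001]
force: [-0.2, 0.2, 0.8]
opening: 0.0146
gripper_force: 0.0
```

>>> play_rows --deltas '[4,0,0,0,5,7,0,0,0,5,0,0,0,0,5,0,0,0,0,5]'

```text
t: 14.08
tool_pos: [0.4702, -0.0355, 0.0227]
orientation: [-0.0, -3.142, 0.0]
force: [-4.0, -0.4, 7.0]
opening: 0.0137
gripper_force: 30.0
```

```bash
cat >> h.py <<'E'
def balls():
    t=cam("top");s=cam("scene")
    for n,c,b in(("top",t,(295,170,350,290)),("scene",s,(300,195,370,260))):
        m=mask(c,(0,0,130),(100,75,255),b)
        for k in cv2.findContours(m,cv2.RETR_EXTERNAL,cv2.CHAIN_APPROX_NONE)[0]:
            a=cv2.contourArea(k)
            if a>4:
                u=cv2.minEnclosingCircle(k)[0];print(n,np.round(u,1),a,(ray(c,u,.015)*1000).round(0)[:2])
    return t,s
E
python3 - <<'E'
from h import *
go(None,0,0)
t,s=balls()
E
```

```text
t 14.08 pos [470.2 -35.5  22.7] head 179.99 tilt 0.02 open 13.7 gf 30.0 F [-4.  -0.4  7. ] q [-0.18 -0.02  2.02 -0.    1.14 -1.75]
top [347.  274.5] 48.0 [389. -88.]
top [321. 228.] 2604.5 [512. -20.]
top [327. 194.] 21.5 [605. -37.]
top [341. 172.] 59.0 [666. -76.]
top [330. 179.] 83.5 [647. -45.]
top [309.3 179. ] 117.5 [648.  11.]
top [310.3 172.5] 44.5 [666.   9.]
scene [320.5 245.5] 11.5 [511. -74.]
scene [301.5 245. ] 21.0 [485. -35.]
scene [305.5 236.5] 5.0 [512. -27.]
scene [354.2 199.6] 371.5 [694. -56.]
scene [331.  206.1] 183.5 [637. -19.]
scene [309.4 209.2] 280.5 [593.  21.]
scene [304.5 196.5] 14.5 [623.  61.]
```

>>> play_rows --deltas '[0,0,0,0,30,0,0,0,0,45,0,0,-10,0,50,0,0,-35,0,50,0,0,-40,0,50,0,0,-40,0,30,-10,18,-3,0,0,-18,32,0,0,0,-20,36,0,0,0,-16,29.5,0,0,0]'

```text
t: 15.02
tool_pos: [0.5357, 0.082, 0.1515]
orientation: [0.001, 3.14, 0.001]
force: [0.6, -0.1, -0.4]
opening: 0.0181
gripper_force: 0.0
```

>>> play_rows --deltas '[0,0,5,0,0,0,0,20,0,0,0,0,20,0,0,0,0,18,0,0,0,0,14,0,0,0,0,12,0,0,0,0,8,0,0,0,0,0,0,0]'

```text
t: 15.68
tool_pos: [0.5339, 0.0801, 0.0525]
orientation: [0.0, -3.14, -0.0]
force: [-4.5, -0.5, 5.1]
opening: 0.0005
gripper_force: 2.7
```

```bash
python3 - <<'E'
from h import *
go(534,79.5,47)
E
```

```text
t 15.68 pos [533.9  80.1  52.5] head -180.0 tilt 0.09 open 0.5 gf 2.7 F [-4.5 -0.5  5.1] q [ 0.05  0.12  1.82  0.    1.21 -1.52]
delta tool [-0.1 -0.6  5.5]
```

>>> play_rows --deltas '[0,0,2,0,0,0,0,1.5,0,0,0,0,0,0,0,0,0,0,0,0,0,0,0,0,0,0,0,0,0,0,0,0,0,0,0,0,0,0,0,0,0,0,0,0,0,0,0,0,0,0]'

```text
t: 16.52
tool_pos: [0.5347, 0.0801, 0.0516]
orientation: [0.0, -3.142, -0.0]
force: [-9.3, -0.2, 15.9]
opening: 0.0004
gripper_force: 8.0
```

>>> play_rows --deltas '[0,0,0,0,0,0,0,0,0,0,0,0,0,0,0,0,0,0,0,0,0,0,0,0,0,0,0,0,0,0,0,0,0,0,0,0,0,0,0,0]'

```text
t: 17.18
tool_pos: [0.5347, 0.0801, 0.0516]
orientation: [0.0, -3.141, -0.0]
force: [-9.8, -0.3, 15.2]
opening: 0.0005
gripper_force: 8.0
```

```bash
python3 - <<'E'
from h import *
go(534,79.5,47)
t=cam("top");s=cam("scene")
hi=lambda im:cv2.resize(np.clip(im.astype(float)*1.3,0,255).astype(np.uint8),None,fx=6,fy=6,interpolation=cv2.INTER_CUBIC)
cv2.imwrite("pics/g7.png",np.hstack([hi(t["pixels"][155:245,300:355]),hi(s["pixels"][155:245,300:370])]))
E
```

```text
t 17.18 pos [534.7  80.1  51.6] head -179.99 tilt 0.01 open 0.5 gf 8.0 F [-9.8 -0.3 15.2] q [ 0.05  0.12  1.82  0.    1.2  -1.52]
delta tool [ 0.7 -0.6  4.6]
```

View pics/g7.png

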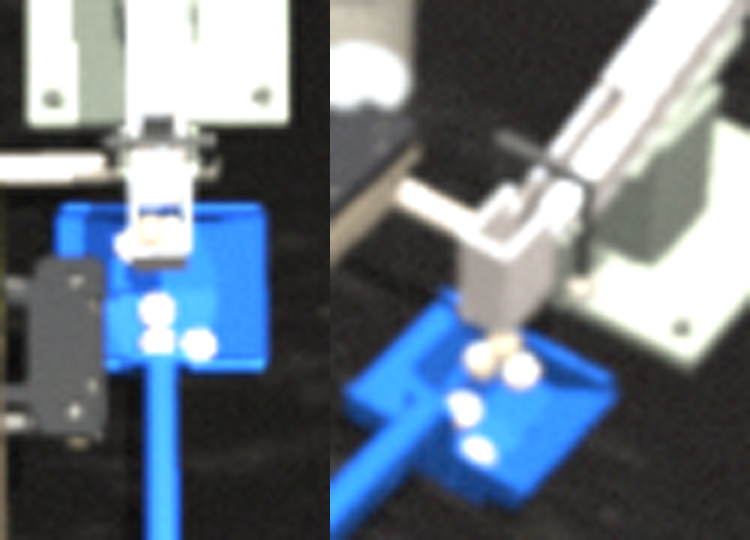

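>>> play_rows --deltas '[0,0,-15,0,0,0,0,-30,0,0,0,0,-38,0,0,0,0,-20,0,20,16,-30,0,0,50,22,-40,0,0,50,20,-35,0,0,50,6,-10.5,0,0,50,0,0,0,0,50,0,0,0,0,50]'

```text
t: 18.12
tool_pos: [0.4729, -0.0323, 0.1532]
orientation: [0.003, 3.14, 0.0]
force: [0.9, -0.6, -0.6]
opening: 0.0428
gripper_force: 0.0
```

```bash
python3 - <<'E'
from h import *
go(472,-35.5,22)
t,s=balls()
for c,bx in((t,(255,200,310,225)),(s,(225,160,300,215))):
    k=mask(c,*RD,bx);m=cv2.moments(k)
    if m["m00"]:print("grip",ray(c,(m["m10"]/m["m00"],m["m01"]/m["m00"]),.105),cv2.countNonZero(k))
E
```

```text
t 18.12 pos [472.9 -32.3 153.2] head 179.88 tilt 0.08 open 42.8 gf 0.0 F [ 0.9 -0.6 -0.6] q [-0.18 -0.18  1.91  0.    1.41 -1.75]
delta tool [  1.   -3.2 131.2]
top [348.  280.5] 15.0 [373. -91.]
top [341. 172.] 59.0 [666. -76.]
top [330. 179.] 88.0 [647. -45.]
top [324.5 214.2] 3252.5 [550. -30.]
top [310.  172.5] 42.5 [666.   9.]
scene [305.5 209.5] 22.5 [586.  29.]
scene [354.3 199.7] 366.5 [694. -56.]
scene [332.5 206. ] 123.0 [639. -22.]
grip [0.53732901 0.09741406 0.105     ] 79
grip [0.53268778 0.08926143 0.105     ] 81
```

>>> play_rows --deltas '[1,-3.2,30,0,50,0,0,40,0,50,0,0,35,0,50,0,0,18,0,50,0,0,7,0,40,0,0,0,0,20,0,0,0,0,5,0,0,0,0,5,0,0,0,0,5,0,0,0,0,5]' --newtons 50

```text
t: 19.05
tool_pos: [0.473, -0.0352, 0.0243]
orientation: [-0.0, 3.139, -0.001]
force: [-0.4, 1.0, 0.7]
opening: 0.0141
gripper_force: 0.2
```

>>> play_rows --deltas '[0,0,0,0,5,0,0,0,0,5,3,0,0,0,5,6,0,0,0,5,9,0,0,0,5,12,0,0,0,5,14,0,0,0,5,14,0,0,0,5,10,0,0,0,5,6,0,0,0,5]'

```text
t: 19.88
tool_pos: [0.3977, -0.0352, 0.0233]
orientation: [0.0, 3.139, -0.001]
force: [3.7, 0.1, 5.1]
opening: 0.0137
gripper_force: 50.0
```

>>> play_rows --deltas '[3,0,-3,0,5,0,-4,-5,0,5,0,-9,0,0,5,0,-14,0,0,5,0,-18,0,0,5,0,-20,0,0,5,0,-20,0,0,5,0,-17,0,0,5,0,-10,0,0,5,0,-5,0,0,5]'

```text
t: 20.72
tool_pos: [0.394, -0.1535, 0.0302]
orientation: [-0.002, -3.14, -0.001]
force: [0.7, -0.2, -3.7]
opening: 0.0139
gripper_force: 50.0
```

```bash
cat >> h.py <<'E'
def look(bx=(310,150,460,300),zb=.027,zh=.05):
    t=cam("top");m=mask(t,*B,bx)
    o=cv2.morphologyEx(m,cv2.MORPH_CLOSE,np.ones((9,9)));o=cv2.morphologyEx(o,cv2.MORPH_OPEN,np.ones((15,15)));bc=big(o);P=poly(t,bc,zb);print("bowl",rect(P))
    w=mask(t,(0,0,150),(100,80,255))&cv2.drawContours(np.zeros_like(m),[cv2.convexHull(bc)],-1,255,-1)
    ks=cv2.findContours(w,cv2.RETR_EXTERNAL,cv2.CHAIN_APPROX_NONE)[0]
    print("white blobs",[(cv2.contourArea(k),(ray(t,cv2.minEnclosingCircle(k)[0],.015)*1000).round(0)[:2].tolist()) for k in ks],"whitepx",cv2.countNonZero(w))
    h=cv2.subtract(m,cv2.dilate(o,np.ones((7,7))))
    if h.any():print("handle",rect(poly(t,big(h),zh)))
    return t
E
python3 - <<'E'
from h import *
go(None,0,0)
look()
E
```

```text
t 20.72 pos [ 394.  -153.5   30.2] head 179.92 tilt 0.08 open 13.9 gf 50.0 F [ 0.7 -0.2 -3.7] q [-0.49 -0.18  2.15 -0.    1.17 -2.06]
bowl (array([ 510.8, -153.1]), array([96.3, 58.7]), 89.68)
white blobs [(0.0, [482.0, -136.0]), (0.0, [490.0, -178.0]), (13.0, [490.0, -163.0]), (45.5, [528.0, -152.0])] whitepx 87
handle (array([ 465.7, -117.4]), array([28.4,  7.7]), 89.76)
```

>>> play_rows --deltas '[0,0,4,0,5,0,0,3.5,0,5,0,0,1,0,5,0,0,0,0,25,0,0,0,0,45,0,0,0,0,50,0,0,-15,0,50,0,0,-35,0,50,0,0,-40,0,70,0,0,-40,0,93]'

```text
t: 21.6
tool_pos: [0.3937, -0.1511, 0.1529]
orientation: [0.001, -3.14, -0.002]
force: [0.7, -0.5, 0.5]
opening: 0.0557
gripper_force: 0.0
```

>>> play_rows --deltas '[0,0,0,7,93,0,0,0,7,93,0,0,0,7,93,0,0,0,7,93,0,0,0,7,93,0,0,0,7,93,0,0,0,7,93,0,0,0,7,93,0,0,0,7,93,0,0,0,7,93]'

```text
t: 22.43
tool_pos: [0.3947, -0.1517, 0.152]
orientation: [1.809, 2.569, 0.0]
force: [-0.1, 0.6, 0.1]
opening: 0.0931
gripper_force: 0.0
```

>>> play_rows --deltas '[0,0,0,7,93,0,0,0,7,93,0,0,0,6,93,0,0,0,0,93]'

```text
t: 22.77
tool_pos: [0.3947, -0.1517, 0.1521]
orientation: [2.226, 2.217, 0.0]
force: [1.3, 0.0, -1.1]
opening: 0.0931
gripper_force: 0.0
```

```bash
python3 - <<'E'
from h import *
t=look()
go(507,-183,8)
s=cam("scene");cv2.imwrite("pics/top8.png",t["pixels"])
hi=lambda im:cv2.resize(im,None,fx=4,fy=4,interpolation=cv2.INTER_CUBIC)
cv2.imwrite("pics/g8.png",np.hstack([hi(t["pixels"][185:280,335:415]),hi(s["pixels"][205:300,310:400])]))
E
```

```text
Traceback (most recent call last):
  File "h.py", line 37, in look
    o=cv2.morphologyEx(m,cv2.MORPH_CLOSE,np.ones((9,9)));o=cv2.morphologyEx(o,cv2.MORPH_OPEN,np.ones((15,15)));bc=big(o);P=poly(t,bc,zb);print("bowl",rect(P))
                                                                                                                  ~~~^^^
  File "h.py", line 17, in big
    return max(cv2.findContours(m,cv2.RETR_EXTERNAL,cv2.CHAIN_APPROX_NONE)[0],key=cv2.contourArea)
ValueError: max() iterable argument is empty
```

>>> play_rows --deltas '[-30,10,0,0,93,-40,10,0,0,93,-40,10,0,0,93,-40,6,0,0,93,0,0,0,0,93]'

```text
t: 23.23
tool_pos: [0.4307, -0.3076, 0.1512]
orientation: [2.219, 2.223, -0.003]
force: [-0.4, 0.5, 0.6]
opening: 0.093
gripper_force: 0.0
```

```bash
python3 - <<'E'
from h import *
t=cam("top")
s=cam("scene");cv2.imwrite("pics/top8.png",t["pixels"])
hi=lambda im:cv2.resize(im,None,fx=4,fy=4,interpolation=cv2.INTER_CUBIC)
cv2.imwrite("pics/g8.png",np.hstack([hi(t["pixels"][185:280,335:415]),hi(s["pixels"][205:300,310:400])]))
go(507,-183,8)
look()
E
```

```text
t 23.33 pos [ 430.3 -302.8  151.3] head 90.08 tilt 0.1 open 92.7 gf 0.0 F [ 0.4 -0.1 -0.3] q [-0.71 -0.03  1.77  0.    1.4  -0.71]
delta tool [119.5  77.1 143.3]
bowl (array([ 502.8, -150.4]), array([96.4, 74.5]), 89.68)
white blobs [(22.0, [478.0, -160.0]), (13.0, [477.0, -135.0]), (41.5, [529.0, -151.0])] whitepx 109
handle (array([ 415.9, -149.9]), array([12.9, 76.5]), 88.72)
```

View pics/g8.png

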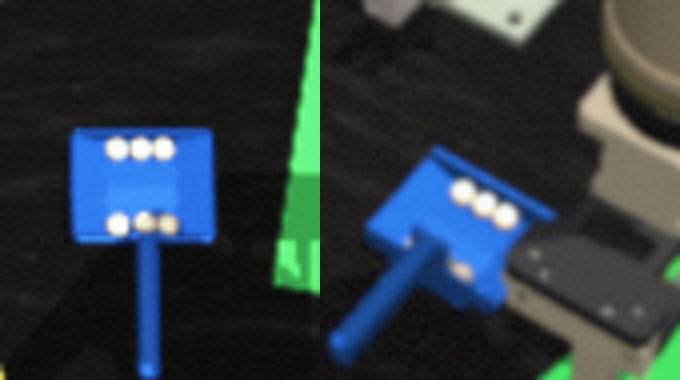

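>>> play_rows --deltas '[20,13.7,0,0,93,35,20,0,0,93,35,20,0,0,93,24.8,14,0,0,93,10,6,0,0,93,0,0,35,0,93,0,0,40,0,93,0,0,40,0,93,0,0,20,0,93,0,0,8,0,93]'

```text
t: 24.22
tool_pos: [0.5007, -0.1749, 0.005]
orientation: [-2.214, -2.22, 0.004]
force: [0.4, 1.0, -0.9]
opening: 0.0929
gripper_force: 0.0
```

```bash
python3 - <<'E'
from h import *
go(504,-178,8)
E
```

```text
t 24.22 pos [ 500.7 -174.9    5. ] head 90.16 tilt 0.39 open 92.9 gf 0.0 F [ 0.4  1.  -0.9] q [-0.43  0.17  1.86 -0.    1.12 -0.44]
delta tool [-3.1  3.3 -3. ]
```

>>> play_rows --deltas '[-3,2,-2,0,85,0,0,0,0,80,0,0,0,0,76,0,0,0,0,73,0,0,0,0,70,0,0,0,0,65,0,0,0,0,60,0,0,0,0,55,0,0,0,0,55]' --newtons 55

```text
t: 24.97
tool_pos: [0.5079, -0.1812, 0.0135]
orientation: [2.219, 2.219, 0.002]
force: [-1.6, -0.0, 7.6]
opening: 0.0738
gripper_force: 54.9
```

```bash
python3 - <<'E'
from h import *
go(504,-178,8)
E
```

```text
t 24.97 pos [ 507.9 -181.2   13.5] head 90.02 tilt 0.22 open 73.8 gf 54.9 F [-1.6 -0.   7.6] q [-0.44  0.17  1.84 -0.    1.13 -0.44]
delta tool [ 3.2 -3.9  5.5]
```

>>> play_rows --deltas '[0,0,-3,0,55,0,0,-5,0,55,0,0,-10,0,55,0,0,-12,0,55,0,0,-5,0,55,0,0,0,0,55]'

```text
t: 25.47
tool_pos: [0.5079, -0.181, 0.0487]
orientation: [2.219, 2.219, 0.002]
force: [-0.2, -0.7, -1.7]
opening: 0.0734
gripper_force: 54.8
```

```bash
python3 - <<'E'
from h import *
go(None,0,0)
t=cam("top");s=cam("scene")
for n,c,b in(("top",t,(310,150,420,300)),("scene",s,(290,190,420,320))):
    m=mask(c,*B,b);k=big(m);print(n,"area",cv2.contourArea(k),cv2.boundingRect(k),rect(poly(c,k,.07)))
    w=mask(c,(0,0,150),(100,80,255))&cv2.drawContours(np.zeros_like(m),[cv2.convexHull(k)],-1,255,-1);print("white",cv2.countNonZero(w))
E
```

```text
t 25.47 pos [ 507.9 -181.    48.7] head 90.01 tilt 0.23 open 73.4 gf 54.8 F [-0.2 -0.7 -1.7] q [-0.44  0.11  1.83  0.    1.19 -0.44]
top area 152.0 (352, 214, 13, 27) (array([ 511.7, -106.5]), array([28.3, 70.2]), 70.64)
white 5
scene area 280.0 (313, 252, 28, 36) (array([ 420.3, -136.8]), array([61.7, 78.4]), 82.64)
white 0
```

```bash
python3 - <<'E'
from h import *
t=cam("top");s=cam("scene")
ks=big(mask(s,*B,(290,190,420,320)));kt=big(mask(t,*B,(310,150,420,300)))
print("scene mask rect",cv2.minAreaRect(ks),"left",ks[ks[:,0,0].argmin()][0],"bottom",ks[ks[:,0,1].argmax()][0]);print("top mask leftmost",kt[kt[:,0,0].argmin()][0],cv2.boundingRect(kt))
for th in(0,10,20,35,50):
    # scoop pts, tilt: +y side down about pivot scoop y=-28,z=20
    r=R.from_euler("x",-th,degrees=True)
    piv=np.array([507.9,-181,35+20]);o=[]
    for p in((-126,0,50),(-126,0,30),(-60,0,40),(0,46,20)):
        o.append((piv+r.apply(np.array(p)-[4,-30,20]))/1000)
    print(th,"scene",[proj(s,q).round(0).tolist() for q in o],"top lip",proj(t,o[3]).round(0))
E
```

```text
scene mask rect ((321.1153869628906, 271.923095703125), (24.645328521728516, 31.310970306396484), 37.87498474121094) left [313 280] bottom [317 288]
top mask leftmost [352 217] (352, 215, 13, 26)
0 scene [[313.0, 282.0], [313.0, 287.0], [331.0, 264.0], [329.0, 243.0]] top lip [354. 230.]
10 scene [[312.0, 282.0], [313.0, 288.0], [330.0, 265.0], [330.0, 247.0]] top lip [354. 230.]
20 scene [[310.0, 283.0], [313.0, 289.0], [329.0, 266.0], [331.0, 251.0]] top lip [355. 231.]
35 scene [[309.0, 285.0], [313.0, 291.0], [328.0, 268.0], [333.0, 257.0]] top lip [358. 231.]
50 scene [[309.0, 287.0], [315.0, 294.0], [329.0, 271.0], [338.0, 263.0]] top lip [362. 232.]
```

>>> play_rows --deltas '[0,-5,-8,0,55,0,-10,-12,0,55,0,-10,-12,0,55,0,-10,-12,0,55,0,-10,-12,0,55,0,-8,-9,0,55,5,0,0,0,55,10,0,0,0,55,15,0,0,0,55,20,0,0,0,55]'

```text
t: 26.5
tool_pos: [0.453, -0.1295, 0.1103]
orientation: [-2.222, -2.22, 0.001]
force: [1.0, -0.3, -2.1]
opening: 0.0737
gripper_force: 54.8
```

>>> play_rows --deltas '[25,0,0,0,55,25,0,0,0,55,25,0,0,0,55,25,0,0,0,55,25,0,0,0,55,25,0,0,0,55,25,0,0,0,55,25,0,0,0,55,25,0,0,0,55,25,0,0,0,55]'

```text
t: 27.33
tool_pos: [0.4521, 0.1219, 0.11]
orientation: [-2.22, -2.221, 0.002]
force: [0.2, 0.7, -3.1]
opening: 0.0735
gripper_force: 54.8
```

>>> play_rows --deltas '[25,0,0,0,55,25,0,0,0,55,20,8,0,0,55,15,12,0,0,55,12,14,0,0,55,10,14,0,0,55,7,10,0,0,55,5,6,0,0,55,0,2,0,0,55,0,0,0,0,55]'

```text
t: 28.17
tool_pos: [0.5186, 0.239, 0.1102]
orientation: [-2.22, -2.222, 0.002]
force: [-0.2, -0.1, -1.5]
opening: 0.0732
gripper_force: 54.8
```

```bash
cat >> h.py <<'E'
def tilt(tag=""):
    go(521,238,105)
    s0=robot.read_state();p=s0["tool_pos"]*1000
    t=cam("top");s=cam("scene")
    for n,c,b in(("scene",s,(170,140,310,290)),("top",t,(170,170,280,300))):
        m=mask(c,*B,b)
        if m.any():
            k=big(m);print(n,cv2.boundingRect(k),cv2.contourArea(k),"left",k[k[:,0,0].argmin()][0],"bottom",k[k[:,0,1].argmax()][0])
    piv=p+[0,0,6.5]
    for th in(0,15,30,45,60,75,90):
        r=R.from_euler("x",-th,degrees=True)
        o=[(piv+r.apply(np.array(q)-[4,-30,20]))/1000 for q in((-126,0,50),(-126,0,30),(-35,46,20),(35,46,20))]
        print(th,"scene",[proj(s,q).round(0).astype(int).tolist() for q in o],"top",[proj(t,q).round(0).astype(int).tolist() for q in o])
    cv2.imwrite(f"pics/s{tag}.png",s["pixels"]);cv2.imwrite(f"pics/t{tag}.png",t["pixels"]);return t,s
E
python3 -c "
from h import *
tilt('a')"
```

```text
t 28.17 pos [518.6 239.  110.2] head 90.04 tilt 0.1 open 73.2 gf 54.8 F [-0.2 -0.1 -1.5] q [ 0.34  0.13  1.69 -0.    1.32  0.34]
delta tool [-1.   2.4  5.2]
scene (178, 160, 29, 25) 244.5 left [178 176] bottom [181 184]
top (219, 207, 5, 29) 56.0 left [219 224] bottom [220 235]
0 scene [[177, 178], [179, 184], [194, 160], [213, 146]] top [[198, 275], [201, 275], [185, 238], [186, 210]]
15 scene [[176, 180], [179, 186], [196, 166], [215, 152]] top [[197, 275], [201, 275], [188, 239], [190, 211]]
30 scene [[176, 182], [180, 189], [199, 172], [218, 158]] top [[196, 275], [202, 275], [194, 239], [195, 212]]
45 scene [[176, 185], [181, 191], [203, 178], [222, 164]] top [[197, 275], [204, 275], [200, 239], [201, 213]]
60 scene [[178, 188], [183, 194], [208, 184], [226, 170]] top [[199, 275], [207, 275], [207, 240], [208, 213]]
75 scene [[180, 192], [185, 197], [214, 189], [232, 174]] top [[202, 275], [210, 275], [215, 240], [216, 214]]
90 scene [[182, 195], [188, 199], [219, 192], [237, 178]] top [[205, 275], [213, 275], [223, 240], [223, 214]]
```

>>> play_rows --deltas '[0,2,3,0,55,0,0,0,0,55,0,0,0,0,55]' --newtons 20

```text
t: 28.52
tool_pos: [0.5209, 0.2384, 0.1079]
orientation: [-2.222, -2.221, 0.001]
force: [-0.0, 0.2, -2.4]
opening: 0.0738
gripper_force: 19.9
```

```bash
python3 -c "
from h import *
tilt('b')" | head -4
```

```text
t 28.52 pos [520.9 238.4 107.9] head 89.98 tilt 0.02 open 73.8 gf 19.9 F [-0.   0.2 -2.4] q [0.34 0.14 1.69 0.   1.32 0.34]
delta tool [-0.4  0.1  2.9]
scene (178, 161, 30, 24) 245.0 left [178 178] bottom [182 184]
top (220, 207, 5, 28) 56.5 left [220 212] bottom [221 234]
```

>>> play_rows --deltas '[0,0,0,0,55,0,0,0,0,55,0,0,0,0,55]' --newtons 10

```text
t: 28.87
tool_pos: [0.5212, 0.2388, 0.1082]
orientation: [2.221, 2.222, 0.0]
force: [-0.5, -0.5, -1.9]
opening: 0.0738
gripper_force: 10.0
```

```bash
python3 -c "
from h import *
tilt('c')" | head -4
```

```text
t 28.87 pos [521.2 238.8 108.2] head 90.01 tilt 0.01 open 73.8 gf 10.0 F [-0.5 -0.5 -1.9] q [ 0.34  0.14  1.69 -0.    1.32  0.34]
delta tool [-0.8 -0.2  3.2]
scene (177, 162, 31, 24) 263.0 left [177 178] bottom [183 185]
top (220, 206, 5, 29) 51.5 left [220 209] bottom [221 234]
```

>>> play_rows --deltas '[0,0,0,0,55,0,0,0,0,55]' --newtons 7

```text
t: 29.13
tool_pos: [0.5212, 0.2388, 0.1081]
orientation: [2.221, 2.222, -0.0]
force: [-0.0, -0.7, -1.6]
opening: 0.0742
gripper_force: 7.0
```

```bash
python3 -c "
from h import *
tilt('d')" | head -4
```

```text
t 29.13 pos [521.2 238.8 108.1] head 90.01 tilt 0.0 open 74.2 gf 7.0 F [-0.  -0.7 -1.6] q [ 0.34  0.14  1.69 -0.    1.32  0.34]
delta tool [-0.8 -0.2  3.1]
scene (178, 164, 35, 25) 293.5 left [178 181] bottom [182 188]
top (220, 207, 5, 27) 31.0 left [220 209] bottom [220 233]
```

>>> play_rows --deltas '[0,0,0,0,55,0,0,0,0,55]' --newtons 5

```text
t: 29.4
tool_pos: [0.5213, 0.2388, 0.1082]
orientation: [2.221, 2.222, 0.0]
force: [-0.2, 0.6, -2.4]
opening: 0.0743
gripper_force: 5.0
```

```bash
python3 -c "
from h import *
tilt('e')" | head -4
```

```text
t 29.4 pos [521.3 238.8 108.2] head 90.01 tilt 0.0 open 74.3 gf 5.0 F [-0.2  0.6 -2.4] q [0.34 0.14 1.69 0.   1.32 0.34]
delta tool [-0.8 -0.3  3.2]
scene (210, 154, 32, 30) 253.0 left [210 181] bottom [212 183]
top (220, 206, 6, 29) 32.0 left [220 208] bottom [221 234]
```

```bash
python3 - <<'E'
from h import *
for f in "ade":
    im=cv2.imread(f"pics/s{f}.png");m=mask({"pixels":im},*B,(150,130,310,290))
    print(f,[(cv2.boundingRect(k),cv2.contourArea(k)) for k in cv2.findContours(m,cv2.RETR_EXTERNAL,cv2.CHAIN_APPROX_NONE)[0] if cv2.contourArea(k)>8])
    im=cv2.imread(f"pics/t{f}.png");m=mask({"pixels":im},*B,(150,130,310,310))
    print("  top",[(cv2.boundingRect(k),cv2.contourArea(k)) for k in cv2.findContours(m,cv2.RETR_EXTERNAL,cv2.CHAIN_APPROX_NONE)[0] if cv2.contourArea(k)>4])
E
python3 -c "
from h import *
tilt('f')"
```

```text
a [((178, 160, 29, 25), 244.5), ((215, 148, 25, 27), 224.5)]
  top [((185, 234, 3, 5), 7.5), ((219, 207, 5, 29), 56.0), ((214, 207, 2, 20), 6.0)]
d [((178, 164, 35, 25), 293.5), ((217, 154, 24, 23), 262.5)]
  top [((195, 264, 3, 10), 12.5), ((220, 207, 5, 27), 31.0)]
e [((180, 169, 30, 25), 242.0), ((210, 154, 32, 30), 253.0)]
  top [((220, 206, 6, 29), 32.0)]
t 29.5 pos [521.2 238.8 108.2] head 90.01 tilt 0.01 open 74.3 gf 5.0 F [-1.5  0.5 -0.8] q [0.34 0.14 1.69 0.   1.32 0.34]
delta tool [-0.8 -0.2  3.2]
scene (181, 154, 61, 40) 500.0 left [181 186] bottom [185 193]
top (220, 206, 5, 31) 39.5 left [220 208] bottom [222 236]
0 scene [[178, 178], [180, 184], [195, 160], [214, 146]] top [[199, 274], [201, 274], [185, 237], [187, 209]]
15 scene [[177, 180], [180, 186], [197, 166], [215, 152]] top [[197, 274], [201, 274], [189, 238], [190, 210]]
30 scene [[177, 182], [181, 189], [200, 172], [218, 158]] top [[197, 274], [203, 274], [194, 238], [195, 211]]
45 scene [[177, 185], [182, 191], [204, 178], [222, 164]] top [[197, 274], [205, 274], [200, 239], [201, 212]]
60 scene [[179, 188], [184, 194], [209, 184], [227, 170]] top [[199, 274], [207, 274], [208, 239], [209, 212]]
75 scene [[181, 192], [186, 197], [214, 189], [232, 174]] top [[202, 274], [210, 274], [215, 239], [216, 213]]
90 scene [[183, 195], [189, 199], [220, 193], [238, 178]] top [[206, 274], [214, 274], [223, 239], [224, 213]]
```

>>> play_rows --deltas '[0,0,0,0,55,0,0,0,0,55,0,0,0,0,55,0,0,0,0,55,0,0,0,0,55]' --newtons 25

```text
t: 30.02
tool_pos: [0.5212, 0.2388, 0.1082]
orientation: [2.221, 2.222, 0.0]
force: [-1.2, 0.1, -1.2]
opening: 0.0736
gripper_force: 25.0
```

```bash
python3 - <<'E'
from h import *
tilt('g')
F=[]
for i in range(8):
    robot.read_camera("top");F.append(robot.read_state()["force"])
print(np.mean(F,0),np.std(F,0))
E
```

```text
t 30.02 pos [521.2 238.8 108.2] head 90.01 tilt 0.0 open 73.6 gf 25.0 F [-1.2  0.1 -1.2] q [0.34 0.14 1.69 0.   1.32 0.34]
delta tool [-0.8 -0.2  3.2]
scene (181, 154, 61, 40) 502.5 left [181 186] bottom [185 193]
top (220, 206, 6, 31) 40.5 left [220 208] bottom [222 236]
0 scene [[178, 178], [180, 184], [195, 160], [214, 146]] top [[199, 274], [201, 274], [185, 237], [187, 209]]
15 scene [[177, 180], [180, 186], [197, 166], [215, 152]] top [[197, 274], [201, 274], [189, 238], [190, 210]]
30 scene [[177, 182], [181, 189], [200, 172], [218, 158]] top [[197, 274], [203, 274], [194, 238], [195, 211]]
45 scene [[177, 185], [182, 191], [204, 178], [222, 164]] top [[197, 274], [205, 274], [200, 239], [201, 212]]
60 scene [[179, 188], [184, 194], [209, 184], [227, 170]] top [[199, 274], [207, 274], [208, 239], [209, 212]]
75 scene [[181, 192], [186, 197], [214, 189], [232, 174]] top [[202, 274], [210, 274], [215, 239], [216, 213]]
90 scene [[183, 195], [189, 199], [220, 192], [238, 178]] top [[206, 274], [214, 274], [223, 239], [224, 213]]
[-0.71004897  0.37125048 -1.06195815] [0.41771344 0.19488432 0.28923221]
```

>>> play_rows --deltas '[0,0,-10,0,55,0,0,-20,0,55,0,0,-25,0,55,0,0,-25,0,55,-10,-10,0,0,55,-20,-20,0,0,55,-25,-20,0,0,55,-25,-16,0,0,55,-30,0,0,0,55,-30,0,0,0,55]' --newtons 45

```text
t: 31.35
tool_pos: [0.4547, 0.0979, 0.1892]
orientation: [2.219, 2.222, 0.002]
force: [1.1, -0.6, -2.0]
opening: 0.0736
gripper_force: 45.0
```

>>> play_rows --deltas '[-30,0,0,0,55,-30,0,0,0,55,-30,0,0,0,55,-30,0,0,0,55,-30,0,0,0,55,-30,0,0,0,55,-30,0,0,0,55,-30,0,0,0,55,-30,0,0,0,55,-30,0,0,0,55]'

```text
t: 32.18
tool_pos: [0.4553, -0.2031, 0.1893]
orientation: [2.221, 2.22, 0.0]
force: [0.4, 0.0, -1.3]
opening: 0.0732
gripper_force: 45.0
```

```bash
python3 - <<'E'
from h import *
go(584,-325,190)
a=cv2.imread("pics/top0.png");t=cam("top")
d=cv2.absdiff(a,t["pixels"]).max(2)[195:255,180:236]
m=(d>40).astype(np.uint8)*255
for k in cv2.findContours(m,cv2.RETR_EXTERNAL,cv2.CHAIN_APPROX_NONE)[0]:
    if cv2.contourArea(k)>3:
        u,r=cv2.minEnclosingCircle(k);print("diff blob",np.round(u,1)+[180,195],cv2.contourArea(k),round(r,1),(ray(t,np.array(u)+[180,195],.015)*1000).round(0)[:2])
e=cv2.fitEllipse(cv2.convexHull(big(mask(t,(0,0,70),(179,90,255),(180,198,235,252)))));print("jar",e,ray(t,e[0],.062))
g=t["pixels"][195:255,180:236]
for r in range(12,50,2):print("".join(" .:-=+*#%@"[min(9,int(v)//26)] for v in g[r,:,1]))
E
```

```text
t 32.18 pos [ 455.3 -203.1  189.3] head 89.99 tilt 0.09 open 73.2 gf 45.0 F [ 0.4  0.  -1.3] q [-0.52 -0.13  1.81 -0.    1.47 -0.52]
delta tool [-121.9  128.8   -0.5]
jar ((206.6129608154297, 224.88734436035156), (43.99030303955078, 45.7174072265625), 87.17066955566406) [0.51749949 0.27717105 0.062     ]
            .:=#@@@%%%%%%%%%#%%%%%%@@@%+:....           
          .-#@@%%%%%*+=-------=-=+**#%@@@#-.    .      .
        .-#@@%#%%*=-----+#%@@@@@@###**#%@@@*:          .
       .=%@%#%%+-----+%@@@@@@@@@@@@@@@###%@@#-.         
      :*@@%%%*----=*%@@@@@@@@@@@@@@@@@@@@#%@@%=.....    
     .=%@#%%+----+%@@@@@@@%@@@@@@@@@@@@@@@%%@@#-...     
    .=%@%%%+----*@@@@%@@%%@@@@@@@@@@@@@@@@@%%@@+-.......
    :*@@#%*=--+#@@@@@@@@@@@@@@@@@@@@@@@@@@@@%@@#=:......
   .-#@%%%+--=%@@@@@@@@@@@@@@@@@@@@@@@@@@@@@@@@%=-.    .
   .=%@#%%=---*%@@%%@@@@@@@@@@@@@@@@@@@@@@@@@@@%=-:.    
   .-#@%%%=--=#@@@@@@@@@@@@@@@@@@@@@@@@@@@@@@@@*--:.    
   .:#@%#%+--+%@@@@%@@@@@@@@@@@@@@@@@@@@@@@@@@@+--.     
    .+@@#%#=--+%%%%@@@@@@@@@@@@@@@@@@@@@@@@@@@#--:.     
    .:#@@#%*=--*@@@@@@@@@@@@@@@@@@@@@@@@@@@@@#---... ...
      :#@@#%*--=*@@@@@@@@@@@@@@@@@@@@@@@@@@@#=--.       
       :*@@###+--*@@@%%@@@@@@@@@@@@@@@@@@@@*--:.        
        :=%@@%%%+==*@@@@@@@@@@@@@@@@@@@@@#=--:.         
         .:+%@@@%%%#+*#@@@@@@@@@@@@@@@%*=--:..          
            .-*%@@@@%%%##%@%%%@@@@@%#+-::... .
```

```bash
python3 - <<'E'
from h import *
a=cv2.imread("pics/top0.png");t=cam("top")
f=lambda im:im[195:255,180:236].astype(int)
d=(f(t["pixels"])-f(a))
x=d[...,0]  # blue channel signed
x=np.where(abs(d[...,0])>abs(d[...,2]),d[...,0],d[...,2])
print(d.reshape(-1,3).min(0),d.reshape(-1,3).max(0))
for r in range(12,50):print("".join("#" if v<-25 else "+" if v<-12 else "@" if v>25 else "o" if v>12 else "." for v in x[r]))
# other white balls anywhere new on the worktop
dd=cv2.absdiff(a,t["pixels"]).max(2);dd[300:]=0
print([ (cv2.boundingRect(k),cv2.contourArea(k)) for k in cv2.findContours((dd>60).astype(np.uint8),cv2.RETR_EXTERNAL,cv2.CHAIN_APPROX_NONE)[0] if cv2.contourArea(k)>8])
E
```

```text
[-48 -33 -30] [77 77 74]
........................................................
........................................................
........................................................
........................................................
........................................................
........................................................
......................+.................................
....................+++.................................
.........................+..............................
...................++....++.............................
....................+....##.............................
........................+#..............................
.....................#++##..............................
................++......................................
..............@@..++....................................
..............@@..++....................................
.............o@@...+....+.+.............................
.............o@o..+#......++............................
..............++++##.......++....................
[... 451 characters left out ...]
............
.......................+#...............................
.......................++...............................
.................+.++.+#................................
....................+##.................................
........................................................
........................................................
........................................................
........................................................
........................................................
........................................................
........................................................
[((381, 231, 11, 18), 88.5), ((361, 179, 148, 121), 8279.5)]
```

>>> play_rows --deltas '[-25,15,0,0,55,-30,25,0,0,55,-30,30,0,0,55,-22,30,0,0,55,-15,20,0,0,55,0,8.8,0,0,55,0,0,20,5,55,0,0,35,5,55,0,0,35,0,55,0,0,25,0,55]'

```text
t: 33.12
tool_pos: [0.5828, -0.3209, 0.0707]
orientation: [-2.405, -2.018, 0.001]
force: [-1.3, 0.1, -2.5]
opening: 0.0737
gripper_force: 45.0
```

```bash
python3 - <<'E'
from h import *
go(584,-325,65)
E
```

```text
t 33.12 pos [ 582.8 -320.9   70.7] head 80.0 tilt 0.14 open 73.7 gf 45.0 F [-1.3  0.1 -2.5] q [-0.58  0.41  1.43  0.    1.3  -0.41]
delta tool [-3.9  1.9  5.6]
```

>>> play_rows --deltas '[-4,2,4,0,55,-2,0,4,0,55,-5,0,5,0,55,-5,0,5,0,55,-6,0,6,0,55,-6,0,6,0,55,-5,0,6,0,55,0,0,0,0,55]' --newtons 10

```text
t: 33.78
tool_pos: [0.5795, -0.3573, 0.0367]
orientation: [2.407, 2.017, -0.0]
force: [-0.2, -2.7, 3.4]
opening: 0.0738
gripper_force: 10.0
```

```bash
python3 - <<'E'
from h import *
go(577.6,-362,16)
E
```

```text
t 33.78 pos [ 579.5 -357.3   36.7] head 79.93 tilt 0.06 open 73.8 gf 10.0 F [-0.2 -2.7  3.4] q [-0.63  0.48  1.4  -0.    1.25 -0.45]
delta tool [-4.9 -1.1 20.7]
```

>>> play_rows --deltas '[-2,0,5,0,55,-2,0,5,0,55,-1,0,4,0,55,0,0,4,0,55,0,0,2,0,55,0,0,0,0,55]' --newtons 8

```text
t: 34.28
tool_pos: [0.5786, -0.3601, 0.0169]
orientation: [-2.405, -2.019, 0.001]
force: [-2.0, -1.0, 3.2]
opening: 0.0737
gripper_force: 8.0
```

```bash
python3 - <<'E'
from h import *
go(577.6,-362,16)
t=cam("top");s=cam("scene")
for n,c,b in(("top",t,(370,150,480,280)),("scene",s,(340,220,500,360))):
    m=mask(c,*B,b);print(n,[(cv2.boundingRect(k),cv2.contourArea(k)) for k in cv2.findContours(m,cv2.RETR_EXTERNAL,cv2.CHAIN_APPROX_NONE)[0] if cv2.contourArea(k)>8])
    o=np.array([579,-331,3]);
    for th in(0,10,20,30):
        r=R.from_euler("z",-10,degrees=True)*R.from_euler("x",-th,degrees=True)
        print(th,[proj(c,(o+r.apply(p))/1000).round(0).astype(int).tolist() for p in((-126,0,50),(-126,0,30),(-35,46,20),(35,46,20),(-35,-46,20))])
E
```

```text
t 34.28 pos [ 578.6 -360.1   16.9] head 80.02 tilt 0.06 open 73.7 gf 8.0 F [-2.  -1.   3.2] q [-0.63  0.51  1.41 -0.    1.23 -0.46]
delta tool [-2.  -0.7  0.9]
top [((420, 186, 26, 28), 429.0)]
0 [[433, 248], [432, 249], [418, 212], [421, 187], [452, 218]]
10 [[430, 248], [430, 248], [416, 213], [420, 187], [452, 217]]
20 [[427, 247], [428, 248], [415, 213], [419, 188], [450, 217]]
30 [[423, 247], [426, 248], [415, 213], [418, 188], [448, 216]]
scene [((395, 280, 27, 26), 188.5), ((433, 276, 21, 22), 69.5)]
0 [[393, 302], [392, 307], [402, 273], [420, 256], [433, 298]]
10 [[390, 300], [390, 306], [400, 274], [418, 258], [432, 295]]
20 [[387, 298], [389, 304], [399, 276], [417, 260], [431, 291]]
30 [[384, 297], [387, 304], [399, 278], [417, 262], [429, 288]]
```

>>> play_rows --deltas '[0,0,2,0,55,0,0,1,0,55,0,0,0,0,80,0,0,0,0,93,0,0,0,0,93,0,0,0,0,93,0,0,0,0,93,0,0,-30,0,93,0,0,-40,0,93,0,0,-40,0,93]'

```text
t: 35.22
tool_pos: [0.5776, -0.3594, 0.1233]
orientation: [-2.403, -2.017, 0.001]
force: [1.2, -0.9, -0.5]
opening: 0.0926
gripper_force: 0.0
```

>>> play_rows --deltas '[-20,0,-30,0,93,-30,0,-20,0,93,-30,-20,0,0,93,-30,-30,0,0,93,-30,-30,0,0,93,-20,-30,0,0,93,0,0,0,0,93,0,0,0,0,93]'

```text
t: 35.88
tool_pos: [0.4423, -0.4992, 0.1741]
orientation: [-2.41, -2.015, -0.0]
force: [-0.5, -0.0, 1.2]
opening: 0.0929
gripper_force: 0.0
```

```bash
python3 - <<'E'
from h import *
go(None,0,0)
look((380,150,480,280),.03,.053)
s=cam("scene");k=big(mask(s,*B,(340,220,500,360)));print("scene",cv2.boundingRect(k),rect(poly(s,k,.033)))
a=cv2.imread("pics/scene0.png");k0=big(mask({"pixels":a},*B,(340,220,500,360)));print("scene0",cv2.boundingRect(k0),cv2.contourArea(k0),cv2.contourArea(k))
E
```

```text
t 35.88 pos [ 442.3 -499.2  174.1] head 79.8 tilt 0.01 open 92.9 gf 0.0 F [-0.5 -0.   1.2] q [-0.92  0.33  1.34  0.    1.47 -0.74]
bowl (array([ 577.8, -332.6]), array([90.4, 78.8]), 87.63)
white blobs [] whitepx 0
handle (array([ 492.4, -317.4]), array([14.8, 69.4]), 79.36)
scene (395, 256, 59, 50) (array([ 539.2, -330.6]), array([ 90.2, 154.1]), 79.91)
scene0 (395, 259, 57, 51) 1267.0 1262.0
```

```bash
python3 - <<'E'
from h import *
t=cam("top")
print("grip",rect(poly(t,big(mask(t,*RD,(260,195,305,230))),.105)))
print(robot.close_job())
E
```

```text
grip (array([536.9,  80.2]), array([57.8, 20.2]), 89.66)
the job is handed in; nothing more can be done
None
```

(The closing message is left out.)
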